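Pop and open the label printer for a roll change

ROBOT

A 6-joint arm with a two-finger parallel gripper is mounted at the origin on a cart in front of the work surface, level with it; the furniture and walls round the work are solid. World frame = base frame: x ahead of the robot, y to its left, z up, the work surface at z = 0. Lengths are in mm, angles in degrees, forces in N, time in s.
With the tool pointing down it reaches from about 350 to 850 mm from the base axis. Payload 8.1 kg.
Tool frame: the origin (TCP) lies on the centre line of the jaws, within the pads' length; the fingertips stand 11 mm ahead of it and the grasp point (between the pads) lies 8 mm behind it; z points along the fingers, y is the direction in which the jaws open and shut (so a half turn about z gives the same grasp; the last joint's range is limited). The gripper opens to 85 mm and grips with 20 to 120 N. Pads are 22 mm wide; open, the fingers measure 114 mm over their backs; the gripper's body (76 mm by 85 mm) begins 54 mm behind the grasp point. The pads swing forward as they close: fully open they stand 13 mm farther back than shut.
Start: joints at [-76.685, 7.471, 85.268, -0, 87.261, -4.893], TCP at [187.507, -569.953, 204.792] pointing down, gripper open.
Joint ranges: [-169.43, 169.43], [-51.17, 129.36], [1.28, 143.12], [-76.62, 256.62], [0, 156.53], [-152.29, 152.29]. Speed limits (degrees/s): [136.94, 136.94, 159.86, 180, 180, 180].

INTERFACE

Orientations are given as [roll, pitch, yaw] about the fixed x, y, z axes, in that order (R = Rz(yaw) Ry(pitch) Rx(roll)).
In Python, from bench import telemetry, viewer, r gives the robot as it stands.
- The arm moves only by the shell command python3 -m inch 'ROWS' [FORCE]. ROWS is JSON, a list of rows, each a list of 3 entries, a list of its own where there are three numbers: the shift along the tool's x, y, z in cm, then the turn, a rotation vector about the tool's x, y, z in rad, then the opening, from 0 (shut) to 1 (fully open). A call has 1 to 20 rows; each row is the pose to reach, as a shift and turn from the pose commanded when the call began, along the tool's axes at that moment; what a row does not reach only later rows make up. A row lasts 1/10 s, in which the tool goes at most 50 mm and 8.59 degrees, less where a joint would pass 70% of its speed; a pose out of reach is approached as far as the arm can. A call with a gripper value outside its range is refused whole. The fingers move at their own pace and stop on an object; FORCE is the grip in N (left out, the last holds). Time passes only in rows, so rows that repeat a pose let the fingers close. It gives the time, the measured TCP pose, the force and the opening at its end, in the units of the state.
- telemetry.sense(): the state, without advancing time (a new reading comes with each control period).
- viewer.snapshot(name): name is "scene" or "side" or "wrist"; returns the picture (420x560x3 uint8, red, green, blue); there is no depth.
- viewer.camera_model(name): a dict with "fx", "fy", "cx", "cy" (pixels), "cam_to_world" (4x4, takes a point from camera to world coordinates); the wrist camera has in their place "mount" (4x4, takes a point from camera to tool coordinates, whose origin is the TCP and whose axes are the flange's). Camera axes: x right, y down, z forward; pixel columns grow to the right and rows downward; lengths in mm; the calibration is good to about 2 mm. A picture is of the moment at which its call begins: read the wrist's pose just before it. camera_model takes no time and is no camera call.
- r.hand_in(): hands the job in, once; it reports no verdict.
The state is a dict: "time": time; "joint_pos": joint angles; "qd": joint speeds; "joint_efforts": joint torques, N m; "tool_pos": TCP position; "tcp_rot": TCP orientation; "ft_force": force on the tool from outside, world axes, zero at the start; "wrist_torque": the same for the moment, N m; "finger_gap": finger opening in mm.
Only numpy, scipy, OpenCV 4.12 (cv2) and the standard library are available. Lean on these libraries where they do the work, as an engineer would, in place of code of your own. Each camera call takes 0.05 s, during which the arm holds its last target.

TASK

The label printer on the packing table is nearly out of labels: open it for a roll change. Press its release tab down with the fingertips and let go so that the sprung cover lifts, then push the cover from below all the way back until it rests open on its stop. Only press and push: do not pinch the cover, pry it up while it is latched or strain it, do not press the round feed button, and leave the fresh roll and the other loose things where they are.

Things in the scene. Friction and masses are not known exactly. Their poses are not given: they have to be found in the camera images.
- printer: Desktop label printer, dark base 228 x 150 mm and 82 mm high at its front deck, 117 mm high over the closed light grey cover; it stands firmly and cannot be shifted. Origin: middle of its foot print on the table (base reaches from x -118 to +110 mm, y -75 to +75 mm in this frame). Its -x is its front, where the tab is; +x its back, where the cover is hinged; z up.
- release_tab (a joint): Turn of the release tab, rad: 0 at rest, 0.22 at its stop. Pressing its paddle down swings a hook forward off the cover's front lip; the cover comes free at about 0.17. A spring returns it: at the middle of the paddle about 1 N to start, 2.5 N at the stop (more with friction), where the face is about 7 mm lower and 7 mm nearer the front than at rest.
- tab_pivot (a point): Middle of the release tab's level pivot line (along the printer's y), fixed inside the base, 61.5 mm ahead of the printer's origin and 68 mm above the table.
- tab_face (a point): Middle of the upper face of the release tab's paddle (moves with the tab): a ribbed light grey rectangle 44 mm wide (y) and 36 mm deep (x) in the middle of the front deck, ahead of the cover. At rest it lies 92.5 mm ahead of the printer's origin and 101 mm above the table, 19 mm above the deck; it stays clear of the deck when fully pressed.
- cover (a joint): Opening angle of the cover, rad: 0 shut and latched. Freed by the tab, a spring lifter raises it within about 0.5 s to about 0.48 and carries it there. 1.85 is its stop, leaning back past upright. Let go between 0.5 and 1.35 it falls back onto the lifter; past 1.5 its own weight (about 0.2 kg, lightly damped hinge) takes it to the stop within about 2 s, and it stays.
- cover_hinge (a point): Middle of the cover's hinge line, which runs along the printer's y; fixed, 90 mm behind the printer's origin and 90 mm above the table.
- cover_lip (a point): Middle of the lower front edge of the cover (moves with it): 154.5 mm ahead of the hinge line, 4 mm below it when shut. It ends the grey inner plate (liner, 146 mm wide, 6 mm thick) that is the whole underside of the cover; push on this lip or the liner from below. Sprung up, it stands about 157 mm above the table, 75 mm above the deck.
- cover_top (a point): Middle of the dark window on top of the cover's light grey outer shell (moves with it), 117 mm above the table when shut. The shell, 134 x 150 x 26 mm, sits on the liner; the liner's front lip stands 8 mm out in front of it. Fingers pressing shell and liner at once are pinching.
- feed (a joint): Travel of the feed button, m: 0 at rest, 0.004 fully pressed. Not to be pressed.
- feed_top (a point): Top of the round feed button (16 mm across) on the deck, 55 mm to the right (-y) of the tab's middle.
- label_roll: Fresh roll of labels lying flat, 90 mm across, 40 mm high, beside the printer on its right; loose. Origin: middle of its underside.
- tally_counter: Chromed tally counter, 80 x 49 x 25 mm, to the left of the printer; loose. Origin: its underside.
- stamp: Wooden rubber stamp, 26 x 52 mm, 70 mm high, standing to the left of the printer; loose. Origin: middle of its underside.
- glue: Glue stick standing upright, 25 mm across, 95 mm high, to the left of the printer; loose. Origin: middle of its underside.

How it is judged:
By the outcome, as a careful person would: the job done as asked, in the order asked, and still so for the second after the job is handed in, with the robot touching nothing.
It also fails if it takes over 40 s, if anything falls off the work surface, if the arm or the gripper's body presses on something with over 40 N, if the wrist force passes 120 N, or if a joint passes its speed limit or range.

## Working session

There is one attempt and no reset: what is moved stays moved. The work goes in short steps, Python scripts to look and compute and a shell command to move; the robot and the scene stay as the last step left them, time stands still between calls to the robot, and variables do not carry over. Pictures are saved under pics/ and viewed, and the job is handed in when it is done.

```bash
ls; mkdir -p pics; python3 - <<'E'
from bench import telemetry, viewer, r
import cv2
print(telemetry.sense())
for n in ("scene","side","wrist"):
    m=viewer.camera_model(n); print(n,m)
for n in ("scene","side"):
    cv2.imwrite(f"pics/{n}0.png",viewer.snapshot(n)[:,:,::-1])
E
```

```text
pics
{'time': 0.0, 'joint_pos': array([-7.66859017e+01,  7.51616901e+00,  8.53311277e+01,  1.15989934e-03,
        8.72611588e+01, -4.89464129e+00]), 'qd': array([-0.00338473,  0.13172984,  0.04366981, -0.0976048 , -0.00912361,
       -0.0958636 ]), 'joint_efforts': array([-6.80012236e-04, -5.69399142e+01, -5.00546372e+01, -1.43282045e-04,
        1.46481363e-02,  2.65867192e-05]), 'tool_pos': array([ 187.35949743, -569.35273067,  203.71570566]), 'tcp_rot': array([-1.79892039e+02, -1.04080697e-02,  1.82086733e+01]), 'ft_force': array([ 0.71560796,  0.42855663, -0.09834853]), 'wrist_torque': array([-0.06154134, -0.05082093, -0.01707455]), 'finger_gap': 85.51415158115672}
scene {'fx': 383.8950934288271, 'fy': 383.8950934288271, 'cx': 280.78258502825577, 'cy': 202.520209501008, 'cam_to_world': array([[-6.67712249e-01, -3.85292075e-01,  6.36953978e-01,
         2.10484430e+01],
       [-7.44050976e-01,  3.18500282e-01, -5.87320794e-01,
         5.52785381e+02],
       [ 2.34200260e-02, -8.66087517e-01, -4.99343484e-01,
         5.23209703e+02],
       [ 0.00000000e+00,  0.00000000e+00,  
[... 271 characters left out ...]
23e-01, -4.97623623e-01,  8.31352623e-01,
        -8.25973457e+02],
       [ 6.15883981e-03, -8.58823820e-01, -5.12234043e-01,
         6.36655084e+02],
       [ 0.00000000e+00,  0.00000000e+00,  0.00000000e+00,
         1.00000000e+00]])}
wrist {'fx': 373.53689633755175, 'fy': 373.53689633755175, 'cx': 280.9904220492487, 'cy': 208.21097317229226, 'mount': array([[ 1.37363093e-04, -9.64721987e-01, -2.63270716e-01,
         6.61504582e+01],
       [ 9.99999737e-01,  3.20098074e-04, -6.51202671e-04,
        -7.83372673e-01],
       [ 7.12501984e-04, -2.63270557e-01,  9.64721777e-01,
        -1.68610783e+02],
       [ 0.00000000e+00,  0.00000000e+00,  0.00000000e+00,
         1.00000000e+00]])}
```

View pics/scene0.png

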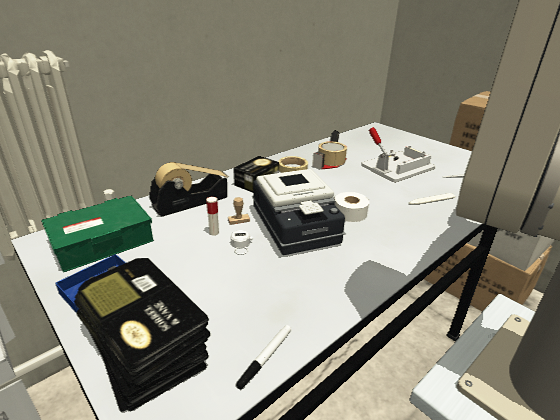

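View pics/side0.png

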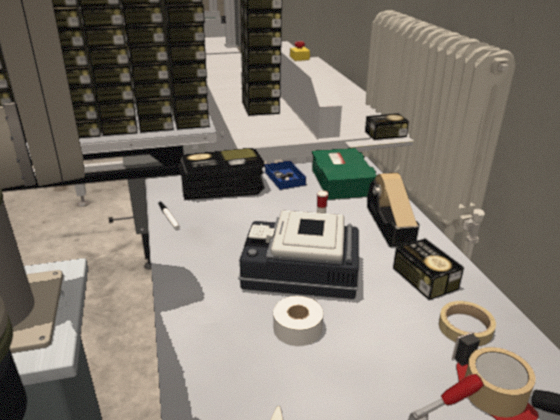

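```bash
python3 - <<'E'
import cv2
a=cv2.imread("pics/scene0.png")[160:260,190:380]
cv2.imwrite("pics/scene0c.png",cv2.resize(a,None,fx=4,fy=4,interpolation=cv2.INTER_CUBIC))
a=cv2.imread("pics/side0.png")[180:340,220:390]
cv2.imwrite("pics/side0c.png",cv2.resize(a,None,fx=3.75,fy=3.75,interpolation=cv2.INTER_CUBIC))
E
```

```text
(no output)
```

View pics/scene0c.png

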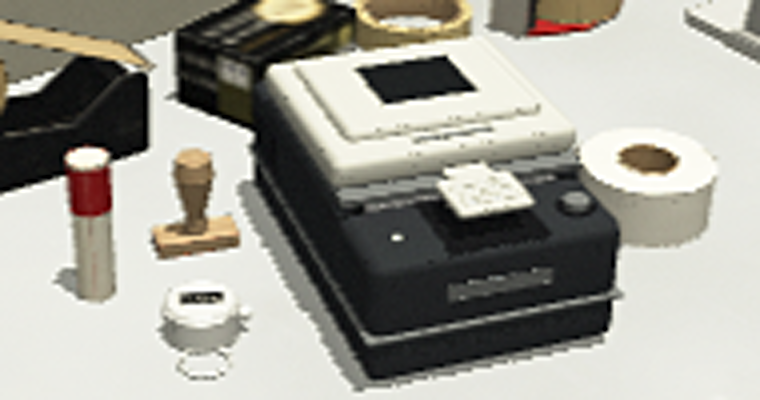

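View pics/side0c.png

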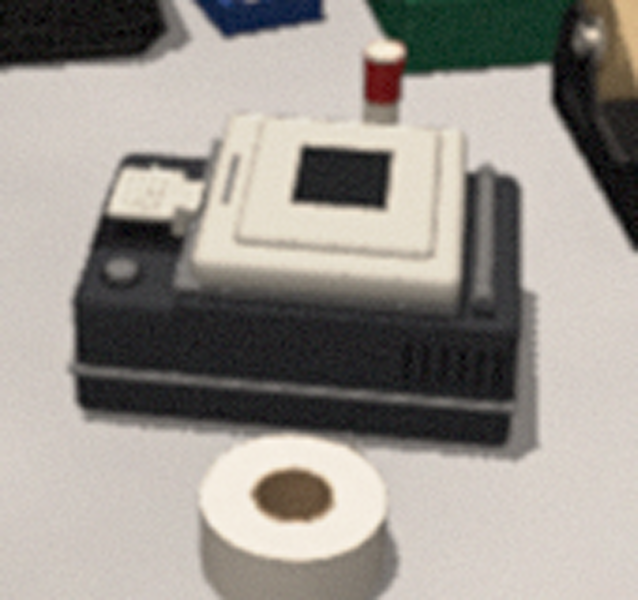

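```bash
cat > h.py <<'E'
import numpy as np
from bench import telemetry, viewer, r
from scipy.spatial.transform import Rotation as R
def proj(n,P):
    m=viewer.camera_model(n); T=np.linalg.inv(np.array(m["cam_to_world"]))
    p=np.atleast_2d(P)@T[:3,:3].T+T[:3,3]
    return np.c_[m["fx"]*p[:,0]/p[:,2]+m["cx"],m["fy"]*p[:,1]/p[:,2]+m["cy"]]
def W(pr,P):
    x,y,a=pr; P=np.atleast_2d(P); c,s=np.cos(a),np.sin(a)
    return np.c_[x+c*P[:,0]-s*P[:,1], y+s*P[:,0]+c*P[:,1], P[:,2]]
E
python3 - <<'E'
from h import *
from scipy.optimize import least_squares
sc=lambda u,v:(190+u/4,160+v/4); sd=lambda u,v:(220+u/3.75,180+v/3.75)
obs=[("scene",(-92.5,0,101),sc(485,192)),("scene",(-92.5,-55,85),sc(576,200)),("scene",(-118,75,0),sc(362,388)),("scene",(-118,-75,0),sc(610,346)),
("side",(-92.5,0,101),sd(143,194)),("side",(-92.5,-55,85),sd(122,268)),("side",(-118,-75,0),sd(80,412)),("side",(110,-75,0),sd(510,442)),
("scene",('w',0,117),sc(417,79)),("side",('w',0,117),sd(344,177))]
def f(p):
    e=[]
    for n,P,o in obs:
        P=[p[3] if c=='w' else c for c in P]
        e+=list((proj(n,W(p[:3],P))[0]-o))
    return np.array(e)
s=least_squares(f,[550,0,0,10],x_scale=[10,10,.1,10])
print(s.x,np.degrees(s.x[2]));print(s.fun.reshape(-1,2).round(1))
np.save("pr.npy",s.x[:3])
for n,P in dict(tab=(-92.5,0,101),feed=(-92.5,-55,85),hinge=(90,0,90),lip=(-64.5,0,86)).items(): print(n,W(s.x[:3],P).round(1))
E
```

```text
[ 5.90282520e+02 -1.42761136e+01 -3.65155350e-01  1.42198173e+01] -20.921860439777536
[[-0.4 -1.1]
 [-1.3 -0.9]
 [ 1.1  1. ]
 [-0.3 -1.9]
 [-0.8 -2.4]
 [ 0.6 -0. ]
 [-1.7  1.9]
 [-0.2  3. ]
 [-2.  -0.4]
 [-0.7 -1.2]]
tab [[503.9  18.8 101. ]]
feed [[484.2 -32.6  85. ]]
hinge [[674.3 -46.4  90. ]]
lip [[530.    8.8  86. ]]
```

```bash
cat >> h.py <<'E'
def shift(target,yaw=None,Rt=None):
    """shift cm, rotvec in tool axes from measured pose"""
    s=telemetry.sense(); Rc=R.from_euler('xyz',s["tcp_rot"],degrees=True)
    d=Rc.inv().apply(np.array(target)-s["tool_pos"])/10
    rv=(Rc.inv()*Rt).as_rotvec() if Rt is not None else None
    return d.round(2), None if rv is None else rv.round(3)
def tool(pr,tilt):
    """tool pointing down, x along printer x, tilted so the tip points towards printer +x by tilt deg"""
    return R.from_euler('z',pr[2])*R.from_euler('y',-tilt,degrees=True)*R.from_euler('x',180,degrees=True)
E
python3 - <<'E'
from h import *
pr=np.load("pr.npy")
for t in (0,30,45): print(tool(pr,t).apply([0,0,1]),tool(pr,t).apply([1,0,0]))
print(shift(W(pr,(-97,0,235))[0],Rt=tool(pr,0)))
print(shift(W(pr,(-97,0,235))[0],Rt=tool(pr,20)))
E
```

```text
[-4.37314522e-17 -1.14390375e-16 -1.00000000e+00] [ 9.34068298e-01 -3.57094407e-01  3.08148791e-33]
[ 0.46703415 -0.1785472  -0.8660254 ] [ 0.80892687 -0.30925283  0.5       ]
[ 0.66048603 -0.25250388 -0.70710678] [ 0.66048603 -0.25250388  0.70710678]
(array([ 48.09, -46.27,  -3.03]), array([-0.002,  0.   ,  0.683]))
(array([ 48.09, -46.27,  -3.03]), array([-0.121,  0.336,  0.676]))
```

```bash
python3 -m inch '[[[0,0,-3],[0,0,0],0],[[5,-5,-3],[0,0,0.1],0],[[10,-9.6,-3],[0,0,0.2],0],[[14,-13.5,-3],[0,0,0.3],0],[[18,-17.3,-3],[0,0,0.4],0],[[22,-21.2,-3],[0,0,0.5],0],[[26,-25,-3],[0,0,0.6],0],[[30,-28.8,-3],[0,0,0.68],0],[[34,-32.7,-3],[0,0,0.68],0],[[38,-36.5,-3],[0,0,0.68],0],[[42,-40.4,-3],[0,0,0.68],0],[[46,-44.3,-3],[0,0,0.68],0],[[48.1,-46.3,-3],[0,0,0.683],0],[[48.1,-46.3,-3],[0,0,0.683],0],[[48.1,-46.3,-3],[0,0,0.683],0],[[48.1,-46.3,-3],[0,0,0.683],0]]'
python3 - <<'E'
from h import *
import cv2
s=telemetry.sense(); print(s["joint_pos"].round(1),s["tool_pos"].round(1),s["tcp_rot"].round(2),s["finger_gap"],s["qd"].round(1))
np.savez("w1.npz",p=s["tool_pos"],e=s["tcp_rot"])
a=viewer.snapshot("wrist")[:,:,::-1]
cv2.imwrite("pics/wrist1.png",cv2.resize(a,None,fx=1.4,fy=1.4,interpolation=cv2.INTER_CUBIC))
E
```

```text
time: 1.7
tool_pos: [500.0, 22.7, 234.0]
tcp_rot: [-180.0, 0.1, -20.7]
ft_force: [-0.2, 0.1, -0.6]
finger_gap: 0.1
[ -3.3  -8.6  98.2   0.   90.5 107.4] [500.   22.7 234. ] [-1.7999e+02  8.0000e-02 -2.0700e+01] 0.07417406983815754 [-3.3 -1.7  1.4 -1.2  0.7 -2.4]
```

View pics/wrist1.png

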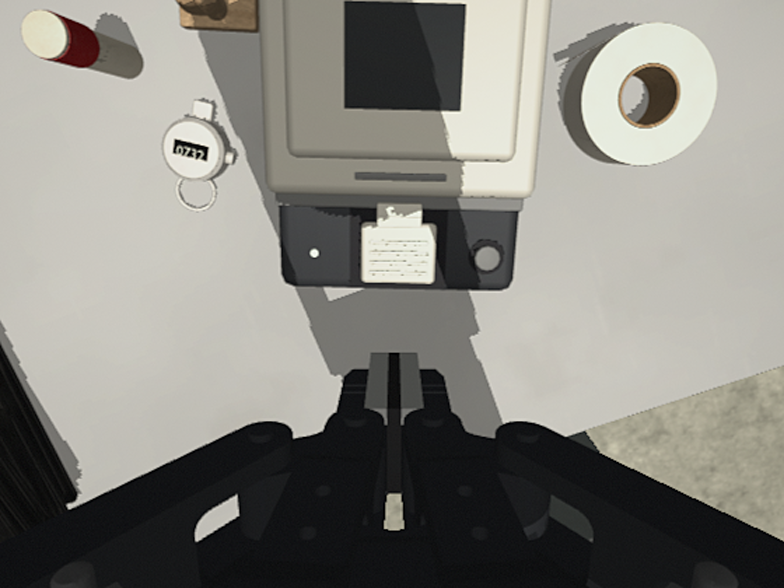

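```bash
python3 - <<'E'
from h import *
d=np.load("w1.npz"); Rc=R.from_euler('xyz',d["e"],degrees=True)
m=viewer.camera_model("wrist"); M=np.array(m["mount"])
o=Rc.apply(M[:3,3])+d["p"]
pr=np.load("pr.npy"); x=W(pr,(-92.5,0,0))[0]
def ray(u,v,z):
    u/=1.4;v/=1.4
    c=np.array([(u-m["cx"])/m["fx"],(v-m["cy"])/m["fy"],1]); w=Rc.apply(M[:3,:3]@c)
    return o+w*(z-o[2])/w[2]
for n,u,v,z in (("tab",398,253,101),("feed",488,258,85),("win",404.5,57,117),("tabL",361,253,101),("tabR",436,253,101),("tabF",398,283,101),("tabB",398,222,101),("shellL",268,190,105),("shellR",534,190,105),("baseL",283,282,82),("baseR",514,285,82)):
    P=ray(u,v,z); c,s=np.cos(pr[2]),np.sin(pr[2]); q=P[:2]-pr[:2]
    print(n,P.round(1),"printer:",(c*q[0]+s*q[1]).round(1),(-s*q[0]+c*q[1]).round(1))
E
```

```text
tab [505.3  18.4 101. ] printer: -91.0 0.2
feed [479.7 -31.6  85. ] printer: -97.1 -55.7
win [601.2 -20.9 117. ] printer: 12.6 -2.3
tabL [513.   38.7 101. ] printer: -91.1 21.9
tabR [497.4  -2.4 101. ] printer: -91.0 -22.1
tabF [488.3  24.8 101. ] printer: -109.2 0.0
tabB [522.3  12.  101. ] printer: -72.9 0.3
shellL [565.4  73.7 105. ] printer: -54.7 73.3
shellR [512.7 -65.7 105. ] printer: -54.1 -75.8
baseL [510.   94.2  82. ] printer: -113.7 72.6
baseR [456.5 -42.   82. ] printer: -115.1 -73.6
```

```bash
cat >> h.py <<'E'
def tcp_for_tip(pr,P,tilt):
    return W(pr,P)[0]-11*tool(pr,tilt).apply([0,0,1])
def go(P,tilt):
    pr=np.load("pr.npy"); return shift(tcp_for_tip(pr,P,tilt),Rt=tool(pr,tilt))
def where(pr=None):
    pr=np.load("pr.npy"); s=telemetry.sense(); Rc=R.from_euler('xyz',s["tcp_rot"],degrees=True)
    t=s["tool_pos"]+11*Rc.apply([0,0,1]); c,sn=np.cos(pr[2]),np.sin(pr[2]); q=t[:2]-pr[:2]
    return dict(t=s["time"],tip=np.array([c*q[0]+sn*q[1],-sn*q[0]+c*q[1],t[2]]).round(1),f=s["ft_force"].round(1),j=s["joint_pos"].round(0))
E
python3 - <<'E'
from h import *
print(where()); print(go((-93,0,112),12))
E
```

```text
{'t': 1.75, 'tip': array([-97.4,   0.7, 223.1]), 'f': array([-0.7, -0.8, -0.5]), 'j': array([ -3.,  -9.,  98.,  -0.,  91., 107.])}
(array([ 0.23,  0.07, 11.14]), array([0.   , 0.211, 0.003]))
```

```bash
python3 -m inch '[[[0,0,4],[0,0.1,0],0],[[0.1,0.1,8],[0,0.21,0],0],[[0.2,0.1,11.1],[0,0.21,0],0],[[0.2,0.1,11.1],[0,0.21,0],0],[[0.2,0.1,11.1],[0,0.21,0],0],[[0.2,0.1,11.1],[0,0.21,0],0]]'
python3 - <<'E'
from h import *
import cv2
print(where()); print(go((-98,0,98),12))
a=viewer.snapshot("scene")[170:250,240:350,::-1]
cv2.imwrite("pics/sc2.png",cv2.resize(a,None,fx=6,fy=6,interpolation=cv2.INTER_CUBIC))
E
```

```text
time: 2.35
tool_pos: [503.8, 17.7, 127.4]
tcp_rot: [-179.9, -12.3, -21.0]
ft_force: [0.1, -0.2, 0.5]
finger_gap: 0.0
{'t': 2.35, 'tip': array([-89.8,  -1. , 116.7]), 'f': array([ 0.1, -0.2,  0.5]), 'j': array([ -1., -17., 117.,  -5.,  68., 112.])}
(array([-1.19, -0.1 ,  1.65]), array([-0.001, -0.005, -0.002]))
```

View pics/sc2.png

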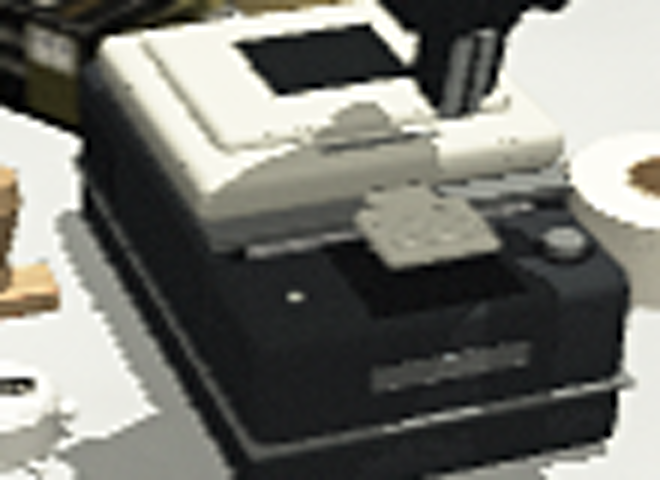

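```bash
python3 - <<'E'
from h import *
pr=np.load("pr.npy"); w=where(); print(w, telemetry.sense()["qd"].round(1))
for P in (w["tip"],(-92.5,0,101),w["tip"]+[0,0,30]):
    print(((proj("scene",W(pr,P))[0]-[240,170])*6).round(0))
print(go((-98,0,98),12))
E
```

```text
{'t': 2.4, 'tip': array([-89.8,  -0.8, 116.7]), 'f': array([-0. ,  0.5,  1. ]), 'j': array([ -1., -17., 117.,  -5.,  68., 112.])} [ 0.4  0.1  0.3  0.  -0.3  0.1]
[426. 180.]
[425. 222.]
[432. 106.]
(array([-1.19, -0.08,  1.65]), array([-0.001, -0.005, -0.001]))
```

```bash
python3 - <<'E'
from h import *
import cv2
print(where())
a=viewer.snapshot("scene")[140:240,240:370,::-1]
b=viewer.snapshot("side")[160:290,220:350,::-1]
c=viewer.snapshot("wrist")[120:420,130:430,::-1]
f=lambda x:cv2.resize(x,(390,int(390*x.shape[0]/x.shape[1])),interpolation=cv2.INTER_CUBIC)
A,B,C=f(a),f(b),f(c)
cv2.imwrite("pics/a3.png",A);
H=max(B.shape[0],C.shape[0]); pad=lambda x:np.vstack([x,np.zeros((H-x.shape[0],390,3),np.uint8)])
cv2.imwrite("pics/bc3.png",np.hstack([pad(B),pad(C)]))
E
```

```text
{'t': 2.4, 'tip': array([-89.8,  -0.8, 116.7]), 'f': array([-0. ,  0.5,  1. ]), 'j': array([ -1., -17., 117.,  -5.,  68., 112.])}
```

View pics/a3.png

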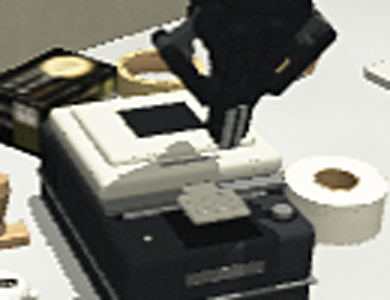

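View pics/bc3.png

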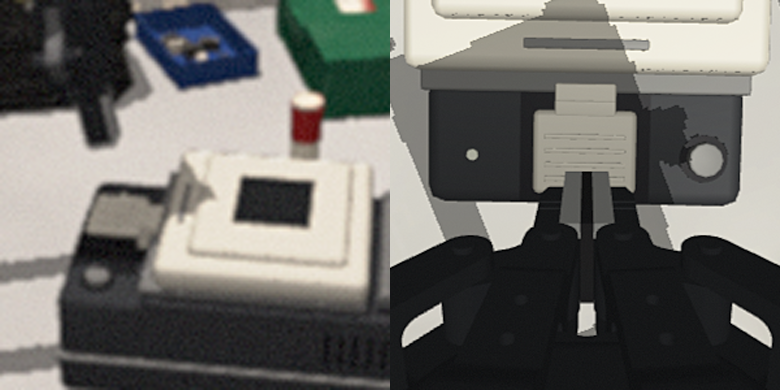

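```bash
python3 - <<'E'
from h import *
from scipy.optimize import least_squares
pr=np.load("pr.npy")
f=lambda P:np.r_[proj("scene",P)[0]-[317,188.5],proj("side",P)[0]-[253.5,207.3]]
s=least_squares(f,[500,20,110]); print(s.x,s.fun.round(1)); st=telemetry.sense(); print(st["tool_pos"],st["tcp_rot"])
q=s.x[:2]-pr[:2];c,sn=np.cos(pr[2]),np.sin(pr[2]);print(c*q[0]+sn*q[1],-sn*q[0]+c*q[1])
m=viewer.camera_model("wrist");M=np.linalg.inv(np.array(m["mount"]))
for z in (0,11,-8,-30):
    p=M@[0,0,z,1]; print(z,m["fx"]*p[0]/p[2]+m["cx"],m["fy"]*p[1]/p[2]+m["cy"])
E
```

```text
[494.861604    16.74497031 151.73383775] [-0.9 -1.1 -0.9  1. ]
[502.83477548  18.22562054 125.86082357] [-179.94326261  -12.18088207  -20.9639907 ]
-100.20710778980154 -5.098464167362195
0 281.97242631834206 247.24711959638375
11 281.9226162207699 239.39622870607383
-8 282.01250341168816 253.56392888601297
-30 282.14381501283975 274.26079766407565
```

```bash
python3 - <<'E'
from h import *
s=telemetry.sense();Rc=R.from_euler('xyz',s["tcp_rot"],degrees=True)
m=viewer.camera_model("wrist"); M=np.array(m["mount"]); o=Rc.apply(M[:3,3])+s["tool_pos"]; print("cam",o)
pr=np.load("pr.npy");c,sn=np.cos(pr[2]),np.sin(pr[2])
for n,u,v,z in (("tabc",194,151,101),("tabL",144,150,101),("tabR",245,150,101),("feed",317,160,85),("baseL",42,203,82),("baseR",350,203,82)):
    u=u*300/390+130; v=v*300/390+120
    d=Rc.apply(M[:3,:3]@np.array([(u-m["cx"])/m["fx"],(v-m["cy"])/m["fy"],1])); P=o+d*(z-o[2])/d[2]; q=P[:2]-pr[:2]
    print(n,(c*q[0]+sn*q[1]).round(1),(-sn*q[0]+c*q[1]).round(1))
E
```

```text
cam [529.58299251   8.27129198 304.67904007]
tabc -91.1 0.6
tabL -90.7 21.7
tabR -90.7 -20.9
feed -97.3 -55.3
baseL -117.8 71.3
baseR -117.9 -71.6
```

```bash
python3 - <<'E'
from h import *
import cv2
m=viewer.camera_model("wrist");M=np.linalg.inv(np.array(m["mount"]))
for x in (-11,0,11):
  for z in (11,0,-10,-20,-30):
    p=M@[x,0,z,1]; print(x,z,(m["fx"]*p[0]/p[2]+m["cx"]).round(1),(m["fy"]*p[1]/p[2]+m["cy"]).round(1))
pr=np.load("pr.npy"); w=where(); print(w)
A=viewer.snapshot("scene")[:,:,::-1].copy(); B=viewer.snapshot("side")[:,:,::-1].copy()
C=viewer.snapshot("wrist")[:,:,::-1]
u,v=290,150; a=cv2.resize(A[v:v+75,u:u+75],(390,390),interpolation=cv2.INTER_NEAREST)
p=(proj("scene",W(pr,w["tip"]))[0]-[u,v])*5.2; cv2.circle(a,(int(p[0]),int(p[1])),4,(0,0,255),-1); print(p)
u,v=225,180; b=cv2.resize(B[v:v+75,u:u+75],(390,390),interpolation=cv2.INTER_NEAREST)
p=(proj("side",W(pr,w["tip"]))[0]-[u,v])*5.2; cv2.circle(b,(int(p[0]),int(p[1])),4,(0,0,255),-1); print(p)
cv2.imwrite("pics/ab4.png",np.hstack([a,b]))
c=cv2.resize(C[215:315,230:330],(600,600),interpolation=cv2.INTER_CUBIC); cv2.imwrite("pics/c4.png",c)
E
```

```text
-11 11 281.9 259.4
-11 0 282.0 268.3
-11 -10 282.0 277.3
-11 -20 282.1 287.4
-11 -30 282.1 298.7
0 11 281.9 239.4
0 0 282.0 247.2
0 -10 282.0 255.2
0 -20 282.1 264.2
0 -30 282.1 274.3
11 11 281.9 218.8
11 0 282.0 225.5
11 -10 282.0 232.4
11 -20 282.1 240.1
11 -30 282.2 248.8
{'t': 2.55, 'tip': array([-91. ,  -0.9, 115.1]), 'f': array([-1.2, -0. , -0.3]), 'j': array([ -1., -17., 118.,  -5.,  68., 112.])}
[110.75476945 264.61241466]
[171.22998891 226.8468425 ]
```

View pics/ab4.png

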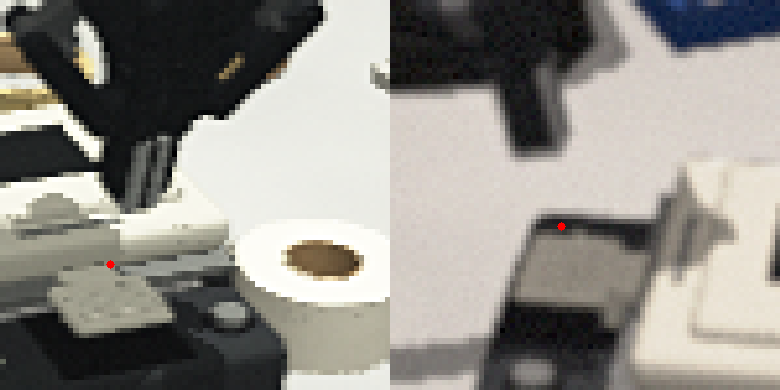

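View pics/c4.png

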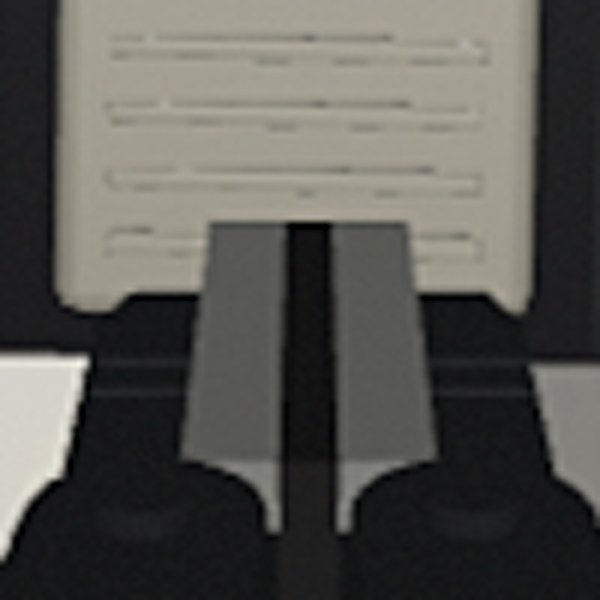

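```bash
python3 - <<'E'
from h import *
from scipy.optimize import least_squares
s=telemetry.sense();Rc=R.from_euler('xyz',s["tcp_rot"],degrees=True)
f=lambda P:np.r_[proj("scene",P)[0]-[290+140/5.2,150+207/5.2],proj("side",P)[0]-[225+150/5.2,180+151/5.2]]
t=least_squares(f,[500,20,110]); print(t.x,t.fun.round(1),"tool coords",Rc.inv().apply(t.x-s["tool_pos"]))
E
```

```text
[495.35181339  16.08410139 148.1865634 ] [-0.9 -1.1 -0.9  1. ] tool coords [ -0.07730849   4.49378221 -24.28272706]
```

```bash
sed -i 's/-11\*tool(pr,tilt)/+28*tool(pr,tilt)/; s/"tool_pos"\]+11\*Rc/"tool_pos"]-28*Rc/' h.py; python3 - <<'E'
from h import *
print(where()); print(go((-87,0,122),35)); print(go((-87,0,116),35))
E
```

```text
{'t': 2.7, 'tip': array([-100.2,   -1. ,  151.8]), 'f': array([ 0.3, -0.1,  1. ]), 'j': array([ -0., -17., 118.,  -5.,  68., 112.])}
(array([ 1.76, -0.1 ,  2.97]), array([-0. ,  0.4, -0. ]))
(array([ 1.63, -0.1 ,  3.56]), array([-0. ,  0.4, -0. ]))
```

```bash
python3 -m inch '[[[0.6,-0.1,1],[0,0.13,0],0],[[1.2,-0.1,2],[0,0.27,0],0],[[1.8,-0.1,3],[0,0.4,0],0],[[1.8,-0.1,3],[0,0.4,0],0],[[1.8,-0.1,3],[0,0.4,0],0]]'
cat > look.py <<'E'
import sys,cv2
from h import *
k=sys.argv[1]; print(where())
A=viewer.snapshot("scene")[:,:,::-1]; B=viewer.snapshot("side")[:,:,::-1]
u,v=245,120; a=cv2.resize(A[v:v+130,u:u+105],None,fx=3.7,fy=3.7,interpolation=cv2.INTER_CUBIC)
u,v=225,140; b=cv2.resize(B[v:v+130,u:u+105],None,fx=3.7,fy=3.7,interpolation=cv2.INTER_CUBIC)
cv2.imwrite(f"pics/{k}.png",np.hstack([a,b]))
E
python3 look.py l5
```

```text
time: 3.2
tool_pos: [523.3, 11.5, 98.1]
tcp_rot: [179.9, -34.8, -20.8]
ft_force: [-0.1, -0.6, 0.4]
finger_gap: -0.2
{'t': 3.2, 'tip': array([-8.780e+01,  1.000e-01,  1.211e+02]), 'f': array([-0.1, -0.6,  0.4]), 'j': array([  7., -31., 137., -23.,  44., 130.])}
```

View pics/l5.png

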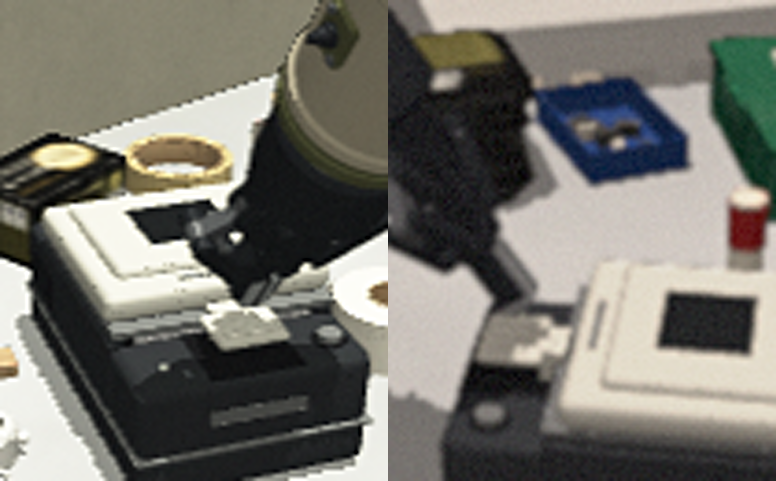

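```bash
python3 -m inch '[[[-0.17,0,0.25],[0,0,0],0],[[-0.34,0,0.49],[0,0,0],0],[[-0.51,0,0.74],[0,0,0],0],[[-0.51,0,0.74],[0,0,0],0]]'; python3 -m inch '[[[-0.11,0,0.16],[0,0,0],0],[[-0.22,0,0.33],[0,0,0],0],[[-0.22,0,0.33],[0,0,0],0]]';  python3 -c "
from h import *
print(where())"
```

```text
time: 3.7
tool_pos: [523.8, 10.7, 88.6]
tcp_rot: [180.0, -34.9, -20.9]
ft_force: [0.2, 0.1, -0.3]
finger_gap: -0.4
time: 4.0
tool_pos: [523.7, 10.8, 84.7]
tcp_rot: [180.0, -34.9, -20.9]
ft_force: [0.2, 0.3, -0.6]
finger_gap: -0.1
{'t': 4.0, 'tip': array([-87.2,  -0.3, 107.7]), 'f': array([ 0.2,  0.3, -0.6]), 'j': array([  7., -30., 138., -24.,  42., 131.])}
```

```bash
python3 -m inch '[[[-0.09,0,0.12],[0,0,0],0],[[-0.17,0,0.25],[0,0,0],0],[[-0.17,0,0.25],[0,0,0],0]]'; python3 -m inch '[[[-0.09,0,0.12],[0,0,0],0],[[-0.17,0,0.25],[0,0,0],0],[[-0.17,0,0.25],[0,0,0],0]]';  python3 look.py l6
```

```text
time: 4.3
tool_pos: [524.5, 11.0, 82.8]
tcp_rot: [-180.0, -35.0, -20.9]
ft_force: [-2.7, 1.2, 4.6]
finger_gap: 0.3
time: 4.6
tool_pos: [524.8, 11.2, 80.3]
tcp_rot: [-179.9, -35.0, -20.9]
ft_force: [-6.3, 2.5, 7.4]
finger_gap: -0.2
{'t': 4.6, 'tip': array([-86.3,   0.4, 103.2]), 'f': array([-6.3,  2.5,  7.4]), 'j': array([  7., -29., 138., -24.,  42., 132.])}
```

View pics/l6.png

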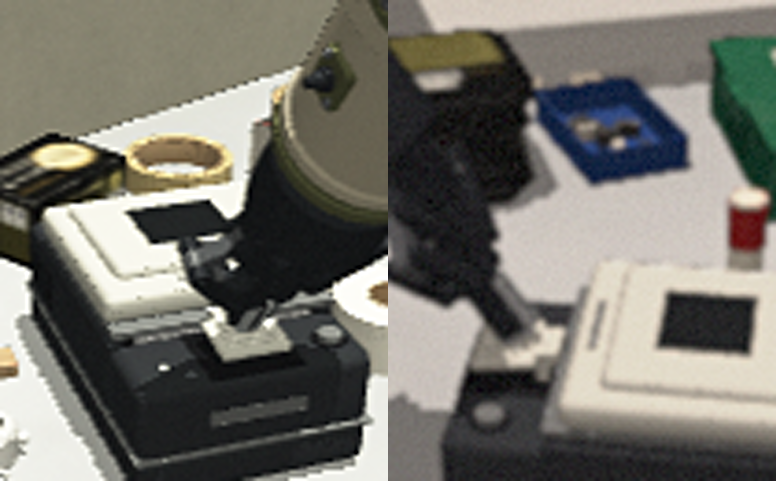

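```bash
python3 -m inch '[[[-0.2,0,0.04],[0,0,0],0],[[-0.42,0,0.08],[0,0,0],0],[[-0.42,0,0.08],[0,0,0],0]]'; python3 -m inch '[[[-0.14,0,0.03],[0,0,0],0],[[-0.28,0,0.05],[0,0,0],0],[[-0.28,0,0.05],[0,0,0],0]]';  python3 look.py l7
```

```text
time: 5.0
tool_pos: [522.0, 12.3, 77.1]
tcp_rot: [-179.9, -35.0, -20.9]
ft_force: [-2.9, 2.0, 5.0]
finger_gap: -0.0
time: 5.3
tool_pos: [521.6, 12.7, 76.8]
tcp_rot: [-179.9, -35.2, -20.9]
ft_force: [1.1, -1.0, 6.8]
finger_gap: -0.1
{'t': 5.3, 'tip': array([-89.9,   0.6,  99.7]), 'f': array([ 1.1, -1. ,  6.8]), 'j': array([  8., -29., 139., -25.,  41., 133.])}
```

View pics/l7.png

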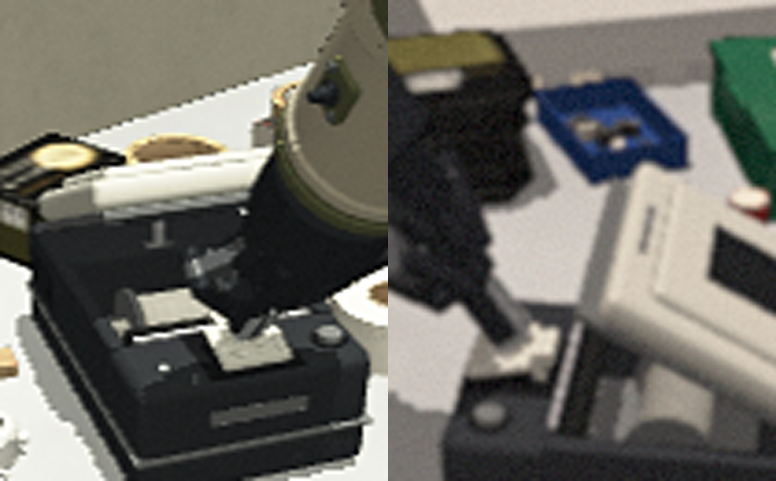

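```bash
python3 -m inch '[[[-0.2,0,-1],[0,0,0],0],[[-0.4,0,-2.1],[0,0,0],0],[[-0.4,0,-2.1],[0,0,0],0]]'; python3 - <<'E'
from h import *
print(where())
for t in (40,45,50): print(t,go((-82,0,135),t))
E
```

```text
time: 5.7
tool_pos: [505.5, 18.5, 90.2]
tcp_rot: [-179.9, -35.0, -20.9]
ft_force: [0.4, 0.0, 0.2]
finger_gap: 0.3
{'t': 5.7, 'tip': array([-107. ,    0.3,  113.1]), 'f': array([0.4, 0. , 0.2]), 'j': array([  9., -34., 140., -24.,  45., 132.])}
40 (array([ 3.54,  0.03, -0.37]), array([-0.001,  0.087, -0.   ]))
45 (array([ 3.79,  0.03, -0.4 ]), array([-0.001,  0.174, -0.   ]))
50 (array([ 4.02,  0.03, -0.46]), array([-0.001,  0.261, -0.   ]))
```

```bash
python3 -m inch '[[[1.3,0,-0.4],[0,0,0],0],[[2.5,0,-0.4],[0,0.06,0],0],[[3.8,0,-0.4],[0,0.12,0],0],[[3.8,0,-0.4],[0,0.175,0],0],[[3.8,0,-0.4],[0,0.175,0],0],[[3.8,0,-0.4],[0,0.175,0],0]]'; python3 look.py l8; python3 -c "
from h import *
print(telemetry.sense()['tcp_rot'])
import cv2
cv2.imwrite('pics/w8.png',viewer.snapshot('wrist')[:,:,::-1])"
```

```text
time: 6.3
tool_pos: [535.9, 9.3, 114.8]
tcp_rot: [179.8, -44.7, -20.9]
ft_force: [0.3, -0.8, 0.1]
finger_gap: 0.3
{'t': 6.3, 'tip': array([-78.9,   2.7, 134.7]), 'f': array([ 0.3, -0.8,  0.1]), 'j': array([ 11., -35., 143., -37.,  39., 145.])}
[179.84230393 -44.75147213 -20.93171203]
```

View pics/l8.png

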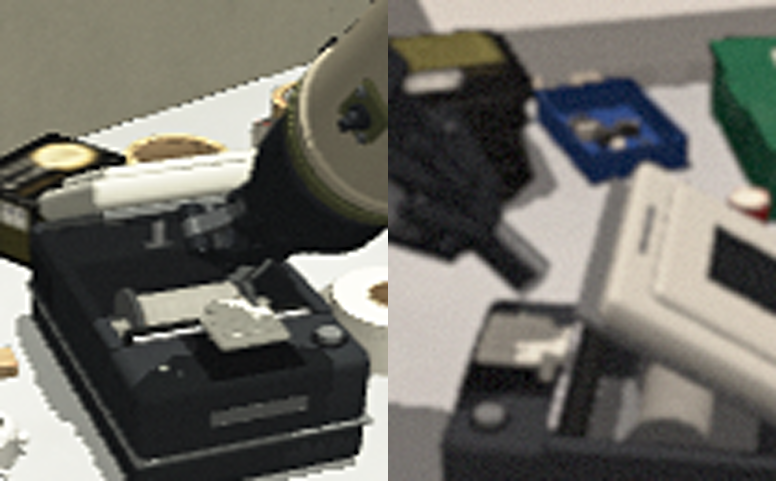

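View pics/w8.png

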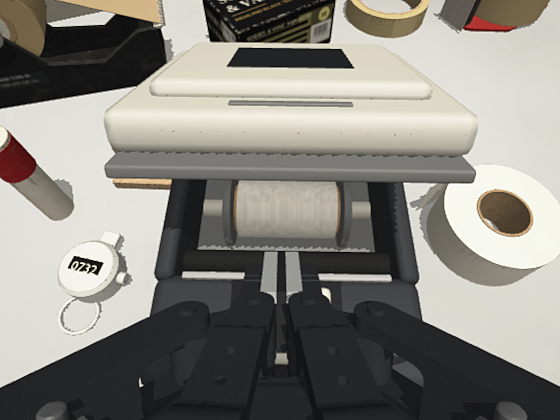

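```bash
python3 - <<'E'
from h import *
print(where())
print(go((-50,0,134),45)); print(go((-50,0,134),50));print(go((-48,0,150),50))
E
```

```text
{'t': 6.45, 'tip': array([-78.6,   2.5, 135.2]), 'f': array([0. , 0.8, 0.4]), 'j': array([ 11., -35., 143., -37.,  39., 145.])}
(array([1.96, 0.24, 2.1 ]), array([ 0.003,  0.004, -0.   ]))
(array([2.2 , 0.24, 2.09]), array([ 0.003,  0.091, -0.   ]))
(array([3.47, 0.24, 1.1 ]), array([ 0.003,  0.091, -0.   ]))
```

```bash
python3 -m inch '[[[0.7,0.1,0.8],[0,0,0],0],[[1.4,0.2,1.6],[0,0.03,0],0],[[2.1,0.2,2.1],[0,0.06,0],0],[[2.2,0.2,2.1],[0,0.09,0],0],[[2.2,0.2,2.1],[0,0.09,0],0],[[2.2,0.2,2.1],[0,0.09,0],0]]'; python3 look.py l9; python3 -c "
from h import *
print(telemetry.sense()['tcp_rot'])"
```

```text
time: 7.05
tool_pos: [564.7, -6.6, 119.7]
tcp_rot: [179.9, -49.5, -20.7]
ft_force: [0.0, -0.7, -0.4]
finger_gap: -0.1
{'t': 7.05, 'tip': array([-48. ,  -2. , 137.9]), 'f': array([ 0. , -0.7, -0.4]), 'j': array([  9., -32., 143., -46.,  32., 152.])}
[179.94251611 -49.53032419 -20.73331917]
```

View pics/l9.png

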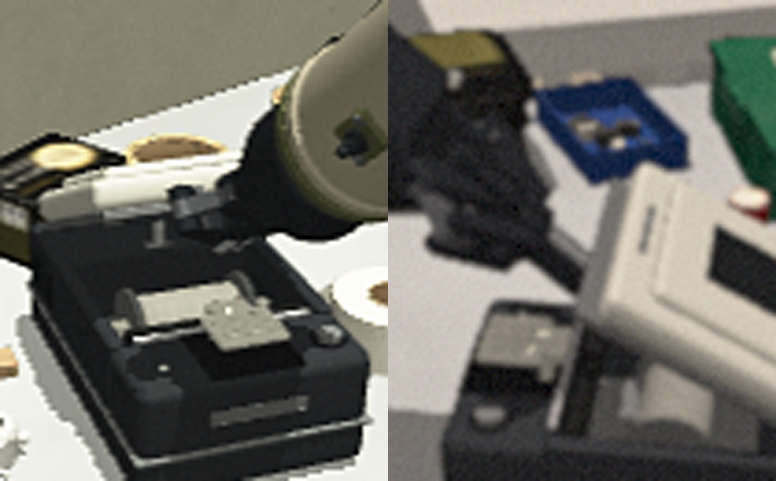

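```bash
python3 -m inch '[[[0,0,0],[0,0,-0.1],0],[[0.2,0,-0.1],[0,0,-0.17],0],[[0.5,0,-0.4],[0,0,-0.17],0],[[0.8,0,-0.6],[0,0,-0.17],0],[[0.8,0,-0.6],[0,0,-0.17],0]]'; python3 look.py l10;  python3 -c "
from h import *
print(telemetry.sense()['tcp_rot'])
import cv2
cv2.imwrite('pics/w10.png',viewer.snapshot('wrist')[:,:,::-1])"
```

```text
time: 7.65
tool_pos: [565.7, -6.5, 130.4]
tcp_rot: [168.8, -48.6, -6.1]
ft_force: [-0.8, -0.0, -0.3]
finger_gap: 0.2
{'t': 7.65, 'tip': array([-47. ,  -1.6, 148.6]), 'f': array([-0.8, -0. , -0.3]), 'j': array([  9., -33., 143., -44.,  33., 140.])}
[168.78131086 -48.58524548  -5.99061125]
```

View pics/l10.png

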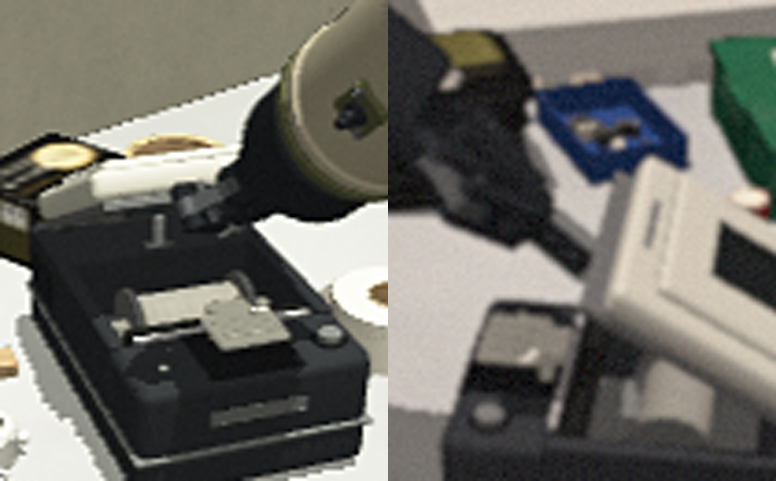

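View pics/w10.png

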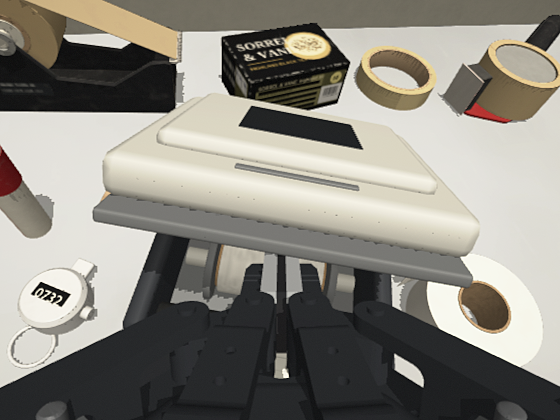

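```bash
cat > arc.py <<'E'
from h import *
import sys
pr=np.load("pr.npy"); s=telemetry.sense(); Rc=R.from_euler('xyz',s["tcp_rot"],degrees=True)
w=where(); print(w)
off=Rc.apply([11,0,0]); tip=s["tool_pos"]-28*Rc.apply([0,0,1]); c0=tip+off
c,sn=np.cos(pr[2]),np.sin(pr[2]); q=c0[:2]-pr[:2]; print("corner",c*q[0]+sn*q[1],-sn*q[0]+c*q[1],c0[2])
for th in map(float,sys.argv[2:]):
    d=float(sys.argv[1])
    C=W(pr,(90-(d*np.cos(th)+4*np.sin(th)),0,90+d*np.sin(th)-4*np.cos(th)))[0]
    print(th,(Rc.inv().apply(C-c0)/10).round(2))
E
python3 arc.py 146 .5 .55 .6 .65 .7 .75 .8 .85 .9 .95 1 
```

```text
{'t': 7.8, 'tip': array([-47.4,  -1.8, 147.6]), 'f': array([-0.6,  1.2, -0.2]), 'j': array([  9., -33., 143., -44.,  33., 140.])}
corner -40.35241665786698 0.0656688990657468 155.82029787055365
0.5 [ 0.07  0.02 -0.02]
0.55 [ 0.77  0.14 -0.17]
0.6 [ 1.48  0.26 -0.29]
0.65 [ 2.2   0.39 -0.37]
0.7 [ 2.92  0.51 -0.41]
0.75 [ 3.64  0.64 -0.42]
0.8 [ 4.35  0.76 -0.39]
0.85 [ 5.07  0.89 -0.32]
0.9 [ 5.78  1.01 -0.22]
0.95 [ 6.49  1.13 -0.08]
1.0 [7.19 1.25 0.1 ]
```

```bash
python3 -m inch '[[[0.4,0.1,-0.1],[0,0,0],0],[[0.8,0.1,-0.15],[0,0,0],0],[[1.2,0.2,-0.2],[0,0,0],0],[[1.5,0.3,-0.3],[0,0,0],0],[[1.8,0.3,-0.3],[0,0,0],0],[[2.2,0.4,-0.35],[0,0,0],0],[[2.2,0.4,-0.35],[0,0,0],0]]'; python3 arc.py 146 .6 .7; python3 look.py l11;  python3 -c "
from h import *
import cv2
cv2.imwrite('pics/w11.png',viewer.snapshot('wrist')[:,:,::-1])"
```

```text
time: 8.5
tool_pos: [576.9, -11.1, 149.6]
tcp_rot: [168.7, -48.6, -5.9]
ft_force: [-0.2, 0.7, -0.7]
finger_gap: -0.4
{'t': 8.5, 'tip': array([-34.9,  -1.9, 167.8]), 'f': array([-0.2,  0.7, -0.7]), 'j': array([  8., -33., 140., -41.,  34., 136.])}
corner -27.909590397071064 0.01486001393795 176.01653253774097
0.6 [-0.83 -0.14  0.08]
0.7 [ 0.61  0.11 -0.04]
{'t': 8.5, 'tip': array([-34.9,  -1.9, 167.8]), 'f': array([-0.2,  0.7, -0.7]), 'j': array([  8., -33., 140., -41.,  34., 136.])}
```

View pics/l11.png

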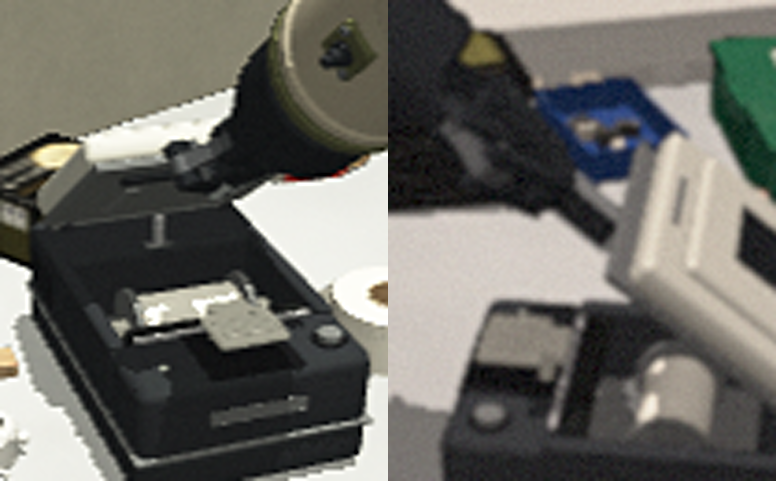

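View pics/w11.png

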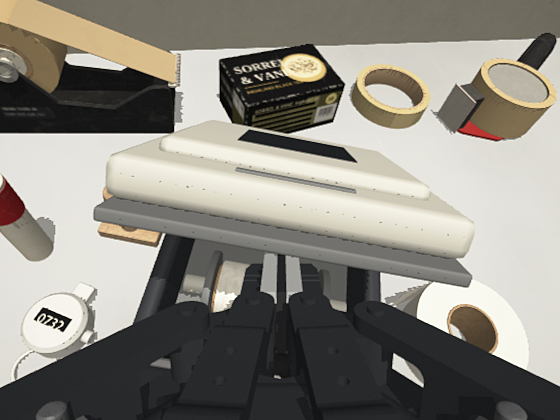

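```bash
python3 arc.py 137 .65 .7 .75 .8 .85 .9 .95 1 1.05 1.1 1.15 1.2
```

```text
{'t': 8.65, 'tip': array([-35.5,  -2. , 166.8]), 'f': array([-1.3, -0. , -0.4]), 'j': array([  8., -33., 140., -41.,  34., 136.])}
corner -28.481955225951758 -0.11246667034187752 175.0110021275501
0.65 [ 0.05 -0.    0.88]
0.7 [0.73 0.12 0.83]
0.75 [1.4  0.23 0.83]
0.8 [2.08 0.35 0.85]
0.85 [2.75 0.47 0.91]
0.9 [3.42 0.59 1.01]
0.95 [4.08 0.7  1.14]
1.0 [4.74 0.82 1.3 ]
1.05 [5.38 0.93 1.5 ]
1.1 [6.02 1.04 1.72]
1.15 [6.64 1.15 1.98]
1.2 [7.26 1.26 2.28]
```

```bash
python3 -m inch '[[[0,0,0.4],[0,0,0],0],[[0.1,0,0.8],[0,0,0],0],[[0.4,0.1,0.85],[0,0,0],0],[[0.75,0.1,0.85],[0,0,0],0],[[1.1,0.2,0.85],[0,0,0],0],[[1.4,0.25,0.85],[0,0,0],0],[[1.75,0.3,0.85],[0,0,0],0],[[2.1,0.35,0.85],[0,0,0],0],[[2.75,0.5,0.9],[0,0,0],0],[[2.75,0.5,0.9],[0,0,0],0]]'; python3 look.py l12;  python3 -c "
from h import *
import cv2
cv2.imwrite('pics/w12.png',viewer.snapshot('wrist')[:,:,::-1])"
```

```text
time: 9.65
tool_pos: [600.6, -20.2, 165.7]
tcp_rot: [168.7, -48.7, -5.9]
ft_force: [0.2, 0.4, 0.1]
finger_gap: -0.2
{'t': 9.65, 'tip': array([ -9.5,  -1.9, 183.8]), 'f': array([0.2, 0.4, 0.1]), 'j': array([  6., -30., 137., -39.,  33., 133.])}
```

View pics/l12.png

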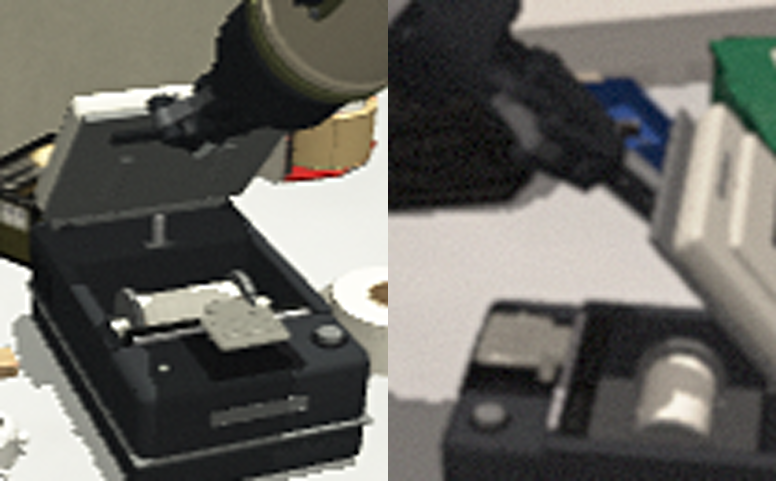

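View pics/w12.png

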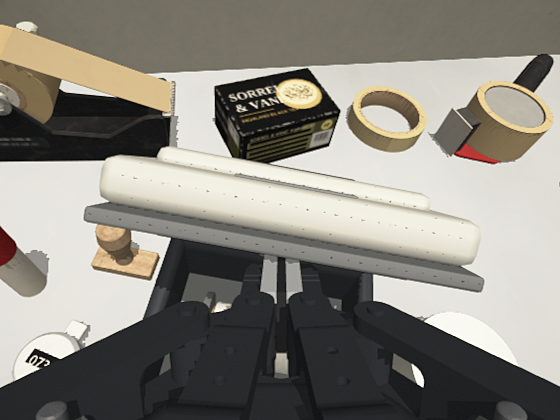

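```bash
python3 arc.py 138  .9 .95 1 1.05 1.1 1.15 1.2 1.25 1.3 1.35 1.4 1.45 1.5 1.55 1.6 1.65
```

```text
{'t': 9.8, 'tip': array([-10.4,  -2.2, 182.4]), 'f': array([-0.6, -0.9,  0.4]), 'j': array([  6., -30., 137., -39.,  33., 133.])}
corner -3.3813973032893543 -0.3101114291554137 190.64718230264808
0.9 [0.66 0.08 0.02]
0.95 [1.33 0.2  0.15]
1.0 [1.99 0.32 0.31]
1.05 [2.64 0.43 0.51]
1.1 [3.28 0.54 0.74]
1.15 [3.91 0.65 1.  ]
1.2 [4.53 0.76 1.29]
1.25 [5.13 0.86 1.62]
1.3 [5.71 0.97 1.97]
1.35 [6.28 1.06 2.36]
1.4 [6.82 1.16 2.77]
1.45 [7.35 1.25 3.21]
1.5 [7.85 1.34 3.67]
1.55 [8.33 1.42 4.16]
1.6 [8.78 1.5  4.68]
1.65 [9.21 1.58 5.22]
```

```bash
python3 -m inch '[[[0.35,0.05,0],[0,0,0],0],[[0.7,0.1,0.05],[0,0,0],0],[[1.3,0.2,0.15],[0,0,0],0],[[2,0.3,0.3],[0,0,0],0],[[2.6,0.4,0.5],[0,0,0],0],[[3.3,0.55,0.75],[0,0,0],0],[[3.9,0.65,1],[0,0,0],0],[[4.5,0.75,1.3],[0,0,0],0],[[4.5,0.75,1.3],[0,0,0],0]]'; python3 look.py l13
```

```text
time: 10.7
tool_pos: [637.6, -34.2, 191.3]
tcp_rot: [168.7, -48.6, -5.9]
ft_force: [1.0, -0.4, 0.2]
finger_gap: 0.3
{'t': 10.7, 'tip': array([ 30. ,  -1.8, 209.5]), 'f': array([ 1. , -0.4,  0.2]), 'j': array([  3., -25., 130., -35.,  32., 127.])}
```

View pics/l13.png

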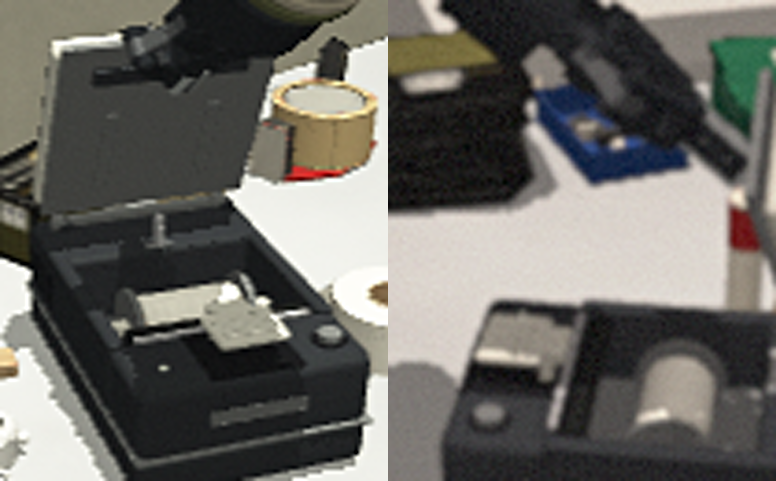

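```bash
python3 arc.py 138 1.3 1.4 1.5 1.6 1.65; python3 -m inch '[[[0.6,0.1,0.3],[0,0,0],0],[[1.2,0.2,0.7],[0,0,0],0],[[1.8,0.3,1.1],[0,0,0],0],[[2.3,0.4,1.5],[0,0,0],0],[[2.8,0.5,1.9],[0,0,0],0],[[3.3,0.6,2.4],[0,0,0],0],[[3.8,0.65,2.9],[0,0,0],0],[[4.3,0.75,3.4],[0,0,0],0],[[4.7,0.8,3.9],[0,0,0],0],[[4.7,0.8,3.9],[0,0,0],0],[[4.7,0.8,3.9],[0,0,0],0]]'; python3 look.py l14
```

```text
{'t': 10.8, 'tip': array([ 29.1,  -1.9, 208.4]), 'f': array([-0.5,  0.3, -0.4]), 'j': array([  3., -25., 130., -35.,  32., 127.])}
corner 36.13120452654107 -0.02322636642382747 216.65670717554295
1.3 [1.23 0.21 0.66]
1.4 [2.34 0.41 1.45]
1.5 [3.37 0.59 2.36]
1.6 [4.3  0.75 3.36]
1.65 [4.73 0.83 3.89]
time: 11.9
tool_pos: [693.3, -55.4, 201.0]
tcp_rot: [168.7, -48.5, -5.9]
ft_force: [0.4, 0.1, 0.5]
finger_gap: -0.0
{'t': 11.9, 'tip': array([ 89.6,  -1.7, 219.2]), 'f': array([0.4, 0.1, 0.5]), 'j': array([ -0., -15., 122., -33.,  30., 123.])}
```

View pics/l14.png

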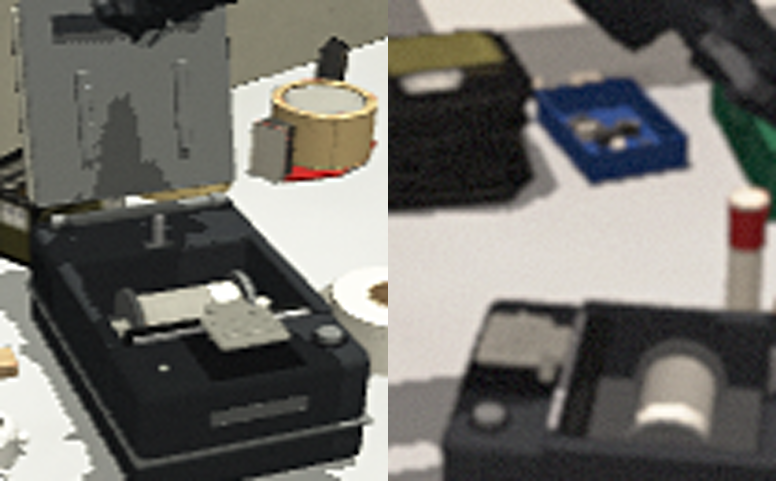

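```bash
python3 -m inch '[[[0,0,0],[0,0,0],0],[[0,0,0],[0,0,0],0],[[0,0,0],[0,0,0],0],[[0,0,0],[0,0,0],0],[[0,0,0],[0,0,0],0],[[0,0,0],[0,0,0],0],[[0,0,0],[0,0,0],0],[[0,0,0],[0,0,0],0]]'; python3 -c "
from h import *
import cv2
cv2.imwrite('pics/s15.png',np.hstack([cv2.resize(viewer.snapshot(n)[70:300,190:440,::-1],(390,359)) for n in ('scene','side')]))"
```

```text
time: 12.8
tool_pos: [693.4, -55.3, 201.4]
tcp_rot: [168.7, -48.6, -5.9]
ft_force: [-0.2, 0.4, -0.6]
finger_gap: -0.2
```

View pics/s15.png

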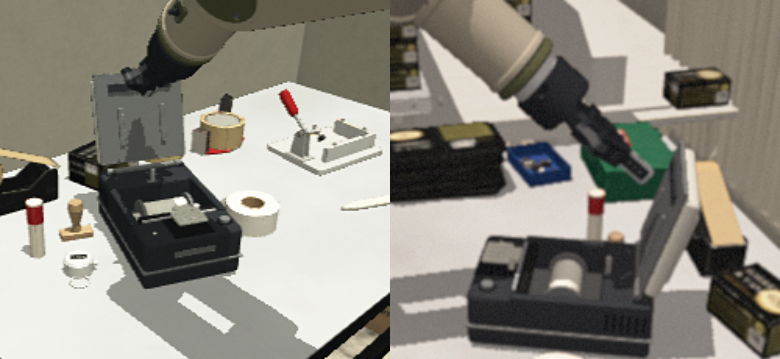

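Cover leans back, clear of the fingers. Retract along the tool axis.

```bash
python3 -m inch '[[[0,0,-2],[0,0,0],0],[[0,0,-4],[0,0,0],0],[[0,0,-7],[0,0,0],0],[[0,0,-10],[0,0,0],0],[[0,0,-13],[0,0,0],0],[[0,0,-13],[0,0,0],0],[[0,0,-13],[0,0,0],0],[[0,0,-13],[0,0,0],0],[[0,0,-13],[0,0,0],0],[[0,0,-13],[0,0,0],0],[[0,0,-13],[0,0,0],0],[[0,0,-13],[0,0,0],0]]'; python3 - <<'E'
from h import *
import cv2
pr=np.load("pr.npy"); print(where())
A=viewer.snapshot("scene")[:,:,::-1].copy(); B=viewer.snapshot("side")[:,:,::-1].copy()
for th,col in ((1.5,(255,0,0)),(1.85,(0,0,255))):
    P=W(pr,[(90-(154.5*np.cos(th)+4*np.sin(th)),y,90+154.5*np.sin(th)-4*np.cos(th)) for y in (-73,0,73)])
    for n,im in (("scene",A),("side",B)):
        for p in proj(n,P): cv2.circle(im,(int(p[0]),int(p[1])),1,col,-1)
cv2.imwrite('pics/s16.png',np.hstack([cv2.resize(x[70:300,190:440],(390,359)) for x in (A,B)]))
E
```

```text
time: 14.1
tool_pos: [600.9, -20.4, 285.2]
tcp_rot: [168.7, -48.5, -5.9]
ft_force: [-0.2, -0.9, 0.3]
finger_gap: 0.1
{'t': 14.1, 'tip': array([ -9.2,  -1.9, 303.4]), 'f': array([-0.2, -0.9,  0.3]), 'j': array([  6., -37., 128., -28.,  46., 119.])}
```

View pics/s16.png

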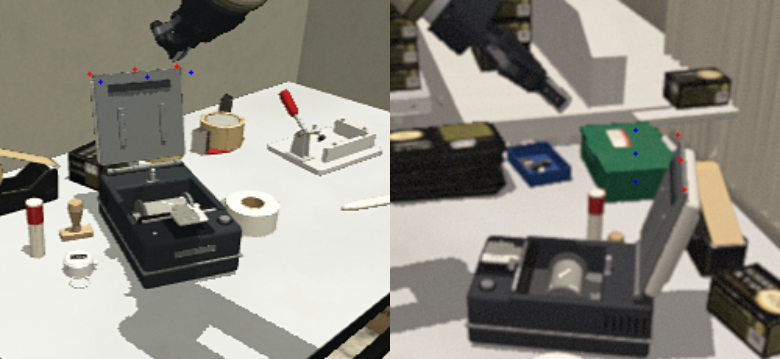

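The lip lies on the red markers, which show where it should be at 1.85 rad, so the cover is on its stop. The tab is back at rest, the loose things have not moved, and the gripper is clear. Handing in.

```bash
python3 -c "
from h import *
print(r.hand_in())"
```

```text
the job is handed in; nothing more can be done
None
```

The printer is open and the job is handed in. I pressed the release tab with the shut fingertips, and the sprung cover lifted while the tab was down. I let go, then pushed the cover up and back by its lip and liner until it fell onto its stop.

**Last checks:**
- **Cover:** after retracting, the lip lay on the positions projected for 1.85 rad in both the scene and side pictures.
- **Tab and loose things:** the tab was back up, and the roll, counter, stamp and glue looked unmoved. I judged this by eye only.
- **Feed button:** the fingers never came near it, but I have no reading of its travel.
- **Forces and time:** the highest force I read was about 10 N, at the tab. I read it only at the end of each move, so short peaks could have been missed. The clock stood at about 14 s when I handed in.

**What disagreed:** the fingertips appeared about 28 mm behind the reported TCP, not 11 mm ahead of it as stated. I went by the pictures and by feel, and contact with the tab came where the pictures predicted.

**Close to limits:** joints 3 and 6 came within about a degree of their limits while I was getting under the lip. I rolled the tool slightly to back joint 6 off, and joint 3 eased as the arm lifted.

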